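# Feel for the release notch of an analyser and pop its lid

### The job

Keep the gripper shut and put its fingertip on top of the steel edge bar along the analyser's front, at the left end (left as seen from the robot). Slide it lightly along the bar to the right until you find the notch, then press the tongue inside the notch fully down, so that the lid pops up and stays up, and draw the hand clear. Never touch the lid itself, and leave the glassware, spatula and vial standing or lying where they are.

Things in the scene. Friction and masses are not known exactly. Their poses are not given: they have to be found in the camera images.
- analyser: Grey bench analyser, fixed, 380 mm wide (its y), 264 deep (its x), 84 tall. Origin: centre of its underside; +x to its back, +y to its left end as seen from the robot. On top at the front, between two end cheeks (tops at 84), runs a level rigid bare-steel edge bar: 220 long in view, 26 deep, top at 80. Behind the bar a low shelf 34 deep, top at 70, then the lid.
- edge_left (a point): Left end of the visible edge bar (at the cheek), middle of its depth, on its top face, 80 mm above the bench. Axes as the analyser's: the bar runs from here along -y.
- edge_right (a point): Right end of the visible edge bar, middle of its depth, on its top face, 220 mm from the left end. The bar has one notch, 40 mm wide along the bar, cut through from front to back. Its place differs each time and is not given: its centre lies 90 to 170 mm from the left end. A fingertip inside it sinks 8 mm below the bar's top before it meets the tongue.
- tongue (a joint): Travel in m of the steel release tongue (22 mm deep, the floor of the notch over its whole width, top 8 mm below the bar's top): 0 at first (up), 0.006 fully down. It resists with about 5 N of friction, more if pressed fast, has no spring and stays where it is pressed; a linkage raises the lid as it goes down.
- lid (a joint): Angle in rad of the grey sample lid: 0 shut, 0.33 with the tongue fully down. 200 mm wide, 128 deep, top 79 above the bench when shut, hinged at its rear; its front edge lies 47 mm behind the middle of the edge bar and rises by 42.
- amber_bottle: Capped amber glass bottle, 64 across, 130 tall, standing at the left of the bench (mm). Loose; not part of the job. Origin: centre of its underside.
- powder_jar: Amber jar with a white cap, 60 across, 85 tall, standing at the right (mm). Loose; not part of the job. Origin: centre of its underside.
- flask: Glass long-necked flask, 100 across, 195 tall, standing far left (mm). Loose; not part of the job. Origin: centre of its underside.
- beaker: Open glass beaker, 66 across, 85 tall, standing far right (mm). Loose; not part of the job. Origin: centre of its underside.
- dish: Low white bowl, 70 across, 22 tall, in front of the analyser at the left (mm). Loose; not part of the job. Origin: centre of its underside.
- spatula: Flat steel spatula, 170 long, lying in front of the analyser at the right (mm). Loose; not part of the job. Origin: centre of its underside.
- vial: Small amber vial with a white cap, 28 across, 36 tall, standing on the analyser's raised rear deck behind the lid (mm). Loose; not part of the job. Origin: centre of its underside.

How it is judged:
On the way, in this order (a step that is already met when the one before it is completed fails the run):
1. the fingertip touches the edge bar near its left end (within 42 mm of the end), tongue still up (contact force between the fingers and analyser above 0.2 N and x of the grasp point in the frame of edge_left between -0.03 and 0.03 m and value of joint tongue below 0.001 m and y of the grasp point in the frame of edge_left between -0.042 and 0.01 m), for 0.05 s.
2. the fingertip touches the bar again further right (44 to 68 mm from its left end), tongue still up (contact force between the fingers and analyser above 0.2 N and x of the grasp point in the frame of edge_left between -0.03 and 0.03 m and value of joint tongue below 0.001 m and y of the grasp point in the frame of edge_left between -0.068 and -0.044 m), for 0.05 s.
3. the tongue in the notch is pressed fully down by a finger, and the lid rises (value of joint tongue above 0.005 m and value of joint lid above 0.25 rad and contact force between the fingers and analyser above 0.2 N), for 0.05 s.
At the end, for the whole second after the job is handed in: The tongue is at least 5 mm down, the lid stands at 0.25 rad or more and is still, and every loose thing is within 20 mm of where it began (value of joint tongue above 0.005 m and value of joint lid above 0.25 rad and velocity of joint lid between -0.05 and 0.05 rad/s and distance of each of amber_bottle, powder_jar, flask, beaker, dish, spatula, vial from where it was at the start of the episode below 0.02 m); the robot touches nothing.
It fails at once if the robot touches the lid (contact force between any of the arm, the fingers and lid above 0.5 N).
It fails at once if a bystander is shoved, lifted or carried by more than 20 mm, or knocked over (distance of any of amber_bottle, powder_jar, flask, beaker, dish, spatula, vial from where it was at the start of the episode above 0.02 m or angle between any of amber_bottle, powder_jar, flask, beaker, dish, spatula, vial's own z axis and vertical above 0.5 rad).
It also fails if it takes over 54 s, if anything falls off the work surface, if the arm or the gripper's body presses on something with over 40 N, if the wrist force passes 120 N, or if a joint passes its speed limit or range.

### The arm

A 6-joint arm with a two-finger parallel gripper is mounted at the origin on the work surface. World frame = base frame: x ahead of the robot, y to its left, z up, the work surface at z = 0. Lengths are in m, angles in rad, forces in N, time in s.
With the tool pointing down it reaches from about 0.3 to 0.775 m from the base axis. Payload 14.6 kg.
Tool frame: the origin (TCP) lies midway between the tips of the shut fingers; the grasp point (between the pads) lies 19 mm behind it; z points along the fingers, y is the line along which they close (so a half turn about z gives the same grasp; the last joint's range is limited). The gripper opens to 85 mm and grips with 20 to 120 N. Pads are 22 mm wide; open, the fingers measure 114 mm over their backs; the gripper's body (76 mm by 85 mm) begins 54 mm behind the grasp point. The pads swing forward as they close: fully open they stand 13 mm farther back than shut.
Start: joints at [-1.208, 0.3, 1.521, -0, 1.321, -0.067], TCP at [0.229, -0.5, 0.231] pointing down, gripper open.
Joint ranges: [-3.03, 3.03], [-0.79, 2.21], [0.23, 2.52], [-1.04, 4.18], [0, 3.07], [-2.55, 2.55]. Speed limits (rad/s): [2.22, 2.22, 2.57, 3.14, 3.14, 3.14].

### API

Orientations are given as a rotation vector (axis times angle).
In Python, from rig import ctrl, viewer, job, nets gives the robot as it stands.
- The arm moves only by the tool step_arm, never from a script. Its argument "plan" is a list that holds one entry, the list of rows, each a list of 7 numbers: the shift along the tool's x, y, z in mm, then the turn, a rotation vector about the tool's x, y, z in rad, then the finger opening in mm, from 0 to 85.4. In form: [[[dx, dy, dz, wx, wy, wz, claw], ...]]. A call has 1 to 10 rows; each row shifts and turns the commanded pose from where the row before left it, along the tool's axes as they then stand; what a row does not reach is not made up. A row lasts 1/12 s, in which the tool goes at most 41.7 mm and 7.16 degrees, less where a joint would pass 70% of its speed; a pose out of reach is approached as far as the arm can. A call is refused whole if a number of a shift passes 41.7 or a number of a turn 0.125, either way. A call with a gripper value outside its range is refused whole. The fingers move at their own pace and stop on an object; "newtons" is the grip in N (left out, the last holds). Time passes only in rows, so rows that do not move let the fingers close. It gives the time, the measured TCP pose, the force, the opening and the grip force at its end, in the units of the state.
- ctrl.read_state(): the state, without advancing time (a new reading comes with each control period).
- viewer.snapshot(name): name is "scene" or "side" or "wrist"; returns (picture, depth): 384x512x3 uint8, red, green, blue; 384x512 float32, m along the optical axis (not along the pixel's ray), 0 where there is no reading.
- viewer.calibration(name): a dict with "camera_matrix" (3x3 intrinsics, pixels), "distortion" ([k1, k2, p1, p2, k3] as OpenCV has them; the pictures are not rectified), "world_to_cam" (4x4, takes a point from world to camera coordinates). Camera axes: x right, y down, z forward; pixel columns grow to the right and rows downward; lengths in m; the calibration is good to about 2 mm. A picture is of the moment at which its call begins: read the wrist's pose just before it. calibration takes no time and is no camera call; for the wrist camera it gives the pose at the moment of the call.
- job.sign_off(): hands the job in; it is judged then, once.
Trained networks look in the newest picture that a camera, given by its name, has taken for a name from the list of things; names that differ only in an ending like _2 or _b are one class to them, and where a whole thing is asked for, a point or a joint stands for the part that bears it (a point fixed in the world has none). Each returns a list of dicts, best first, with "conf" (0 to 1); they miss things now and then, are a little off and sometimes report something else, mostly with a low value. They report only what shows in the picture. A call takes as long as a camera call.
- nets.outline_of(label, camera): "pixels" (384x512 bool, what is visible of it) and "extent" ([left, top, right, bottom] in pixels, round what is visible of it).
The state is a dict: "time": time; "q": joint angles; "dq": joint speeds; "joint_efforts": joint torques, N m; "eef_pos": TCP position; "eef_rot": TCP orientation; "ft_force": force on the tool from outside, world axes, zero at the start; "wrist_torque": the same for the moment, N m; "width": finger opening in m; "gripper_force": force on a finger pad.
Only numpy, scipy, OpenCV 4.12 (cv2) and the standard library are available. Lean on these libraries where they do the work, as an engineer would, in place of code of your own. Each camera call takes 0.05 s, during which the arm holds its last target. There are 200 camera calls.

## Working session

There is one attempt and no reset: what is moved stays moved. The work goes in short steps, Python scripts to look and compute and a tool call to move; the robot and the scene stay as the last step left them, time stands still between calls to the robot, and variables do not carry over. Pictures are saved under pics/ and viewed, at most 10 in all, crops included, and the job is handed in when it is done.

Besides the shell and the picture viewer there is one more tool, called after "Request:" in YAML: its name, and indented under it one key for each argument. step_arm: Moves the arm, as the interface text tells. Its arguments: {"type":"object","properties":{"plan":{"type":"array"},"newtons":{"type":"number"}},"required":["plan"]}

```bash
mkdir -p pics; cat > h.py <<'E'
import numpy as np, cv2
from rig import ctrl, viewer, job, nets
def cloud(name):
    img,d=viewer.snapshot(name); c=viewer.calibration(name)
    K=np.array(c["camera_matrix"],float); D=np.array(c["distortion"],float); T=np.array(c["world_to_cam"],float)
    v,u=np.mgrid[0:384,0:512]
    n=cv2.undistortPoints(np.stack([u,v],-1).reshape(-1,1,2).astype(float),K,D).reshape(384,512,2)
    P=np.dstack([n*d[...,None],d])
    W=(P-T[:3,3])@T[:3,:3]
    W[d<=0]=np.nan
    return img,W
E
python3 - <<'E'
from h import *
s=ctrl.read_state();print(s)
for c in("scene","side"):
    img,W=cloud(c); cv2.imwrite(f"pics/{c}.png",img[...,::-1]); np.save(f"{c}.npy",W)
    for l in("analyser","edge_left","lid","tongue"):
        for r in nets.outline_of(l,c)[:1]:
            p=W[r["pixels"]];print(c,l,r["conf"],r["extent"],np.nanpercentile(p,[2,50,98],axis=0).round(3).tolist())
            np.save(f"{c}_{l}.npy",r["pixels"])
E
```

```text
{'time': 0.0, 'q': array([-1.20763581e+00,  3.00497754e-01,  1.52162893e+00,  8.09173367e-06,
        1.32073191e+00, -6.66089643e-02]), 'dq': array([ 9.53260214e-04, -1.23106471e-03,  4.44363866e-04,  1.61356560e-03,
        1.18482535e-03, -3.37580816e-05]), 'joint_efforts': array([ 1.50907315e-03, -5.43497300e+01, -3.61790478e+01,  1.17318473e-05,
        4.05861181e-03, -1.59489105e-05]), 'eef_pos': array([ 0.22906587, -0.49974328,  0.23068646]), 'eef_rot': array([-3.06811537e+00, -6.69626634e-01,  2.81483073e-04]), 'ft_force': array([ 0.15210778, -0.484403  ,  0.43690645]), 'wrist_torque': array([-0.00652565, -0.01796968,  0.00495137]), 'gripper_force': 0.0, 'width': 0.08576542322917394}
scene analyser 0.85 [172.2, 174.2, 333.8, 298.1] [[0.551, -0.09, 0.014], [0.722, 0.103, 0.082], [0.847, 0.281, 0.087]]
scene edge_left 0.68 [169.9, 172.1, 337.3, 299.6] [[0.548, -0.093, 0.012], [0.722, 0.103, 0.082], [0.848, 0.282, 0.087]]
scene lid 0.97 [215.2, 198.0, 300.3, 251.6] [[0.612, -0.01, 0.076], [0.683, 0.088, 0.08], [0.749, 0.181, 0.083]]
scene tongue 0.67 [246.0, 189.4, 260.3, 191.6] [[0.517, -0.045, -0.001], [0.589, 0.002, 0.072], [0.602, 0.02, 0.075]]
side analyser 0.58 [144.1, 160.0, 276.8, 270.5] [[0.521, -0.103, 0.009], [0.65, 0.121, 0.081], [0.816, 0.287, 0.089]]
side edge_left 0.79 [140.6, 158.6, 271.3, 268.7] [[0.521, -0.1, 0.012], [0.65, 0.122, 0.081], [0.815, 0.287, 0.089]]
side lid 0.93 [180.1, 182.6, 243.2, 232.8] [[0.605, -0.013, 0.075], [0.675, 0.088, 0.08], [0.75, 0.18, 0.086]]
side tongue 0.22 [161.9, 286.7, 188.6, 328.1] [[0.431, 0.39, 0.003], [0.448, 0.424, 0.082], [0.49, 0.445, 0.133]]
```

```bash
python3 - <<'E'
from h import *
a=cv2.imread("pics/scene.png");b=cv2.imread("pics/side.png")
cv2.imwrite("pics/a.png",cv2.resize(a[150:330,120:390],None,fx=2.9,fy=2.9,interpolation=2))
for c in("scene","side"):
    W=np.load(c+".npy")
    for l,z0,z1 in(("lid",.074,.084),("analyser",.066,.09)):
        m=np.load(f"{c}_{l}.npy"); m=cv2.erode(m.astype(np.uint8),np.ones((2,2)))>0 if l=="lid" else m
        p=W[m]; p=p[(p[:,2]>z0)&(p[:,2]<z1)]
        r=cv2.minAreaRect((p[:,:2]*1000).astype(np.float32)); print(c,l,len(p),r)
    # height map
    z=W[...,2]; m=(z>.06)&(z<.1)&(W[...,0]>.48)
    # print heights as coarse grid
E
```

```text
scene lid 2429 ((682.5045776367188, 86.3816909790039), (127.81816864013672, 194.670166015625), 13.0889892578125)
scene analyser 10660 ((687.067138671875, 85.33682250976562), (266.35888671875, 381.8173522949219), 12.952754974365234)
side lid 1503 ((676.3515625, 82.4747314453125), (130.90345764160156, 198.31948852539062), 12.845327377319336)
side analyser 6691 ((683.1054077148438, 82.80021667480469), (267.75469970703125, 388.1226501464844), 12.68510913848877)
```

View pics/a.png

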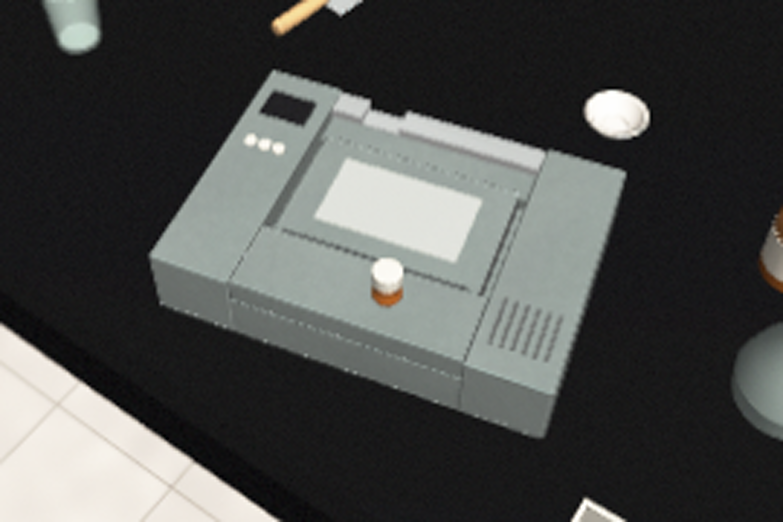

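View pics/side.png

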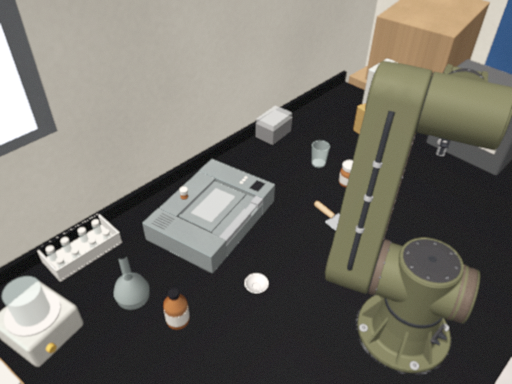

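The crop shows the notch near pixel (252,192) in the scene image, towards the bar's right end. The analyser is yawed about 13°. I'll turn the hand to match, shut it and move above the analyser for a wrist view.

Request:
step_arm:
  plan:
    - [[0,0,0,0,0,-0.124,0],[0,0,0,0,0,-0.124,0],[0,0,0,0,0,-0.124,0],[0,0,0,0,0,-0.124,0],[0,0,0,0,0,-0.124,0],[0,0,0,0,0,-0.124,0],[0,0,0,0,0,-0.124,0],[0,0,0,0,0,-0.124,0],[0,0,0,0,0,-0.124,0],[0,0,0,0,0,-0.124,0]]
  newtons: 30

```text
time: 1.33
eef_pos: [0.2292, -0.5, 0.2313]
eef_rot: [2.102, 2.335, -0.0]
ft_force: [-0.4, 0.6, -0.4]
width: -0.0
gripper_force: 0.0
```

Request:
step_arm:
  plan:
    - [[0,0,0,0,0,-0.12,0],[30,25,0,0,0,0,0],[30,25,0,0,0,0,0],[30,25,0,0,0,0,0],[30,25,0,0,0,0,0],[30,25,0,0,0,0,0],[30,25,0,0,0,0,0],[30,25,0,0,0,0,0],[30,25,0,0,0,0,0],[30,25,0,0,0,0,0]]

```text
time: 2.17
eef_pos: [0.3906, -0.1857, 0.2315]
eef_rot: [1.965, 2.45, 0.0]
ft_force: [1.6, -0.6, 0.1]
width: 0.0001
gripper_force: 0.0
```

Request:
step_arm:
  plan:
    - [[30,25,0,0,0,0,0],[30,25,0,0,0,0,0],[30,25,0,0,0,0,0],[30,25,0,0,0,0,0],[30,25,0,0,0,0,0],[30,25,0,0,0,0,0],[0,0,0,0,0,0,0],[0,0,0,0,0,0,0]]

```text
time: 2.83
eef_pos: [0.4977, 0.0222, 0.2309]
eef_rot: [-1.961, -2.454, 0.001]
ft_force: [0.0, -0.1, -0.1]
width: 0.0001
gripper_force: 0.0
```

```bash
python3 - <<'E'
from h import *
s=ctrl.read_state();print(s["time"],s["q"].round(3),s["eef_pos"],s["eef_rot"],s["ft_force"],s["width"])
img,W=cloud("wrist");cv2.imwrite("pics/w1.png",img[...,::-1]);np.save("w1.npy",W)
for l in("analyser","lid","tongue"):
    for r in nets.outline_of(l,"wrist")[:1]:
        p=W[r["pixels"]];print(l,r["conf"],r["extent"],np.nanpercentile(p,[2,50,98],axis=0).round(3).tolist())
E
```

```text
2.8333 [-0.029  0.185  1.665 -0.     1.293 -0.251] [0.49768498 0.02217861 0.23093286] [-1.96130605e+00 -2.45355088e+00  6.39200892e-04] [ 0.02806717 -0.13156408 -0.08915594] 0.00011687657763573835
analyser 0.87 [299.7, 0.0, 510.6, 317.6] [[0.537, -0.076, 0.035], [0.649, 0.08, 0.081], [0.786, 0.203, 0.086]]
lid 0.65 [367.2, 46.8, 509.0, 244.6] [[0.607, -0.011, 0.079], [0.675, 0.091, 0.081], [0.749, 0.177, 0.082]]
tongue 0.72 [313.3, 190.2, 339.5, 223.9] [[0.574, -0.017, 0.068], [0.585, 0.001, 0.073], [0.598, 0.019, 0.075]]
```

View pics/w1.png

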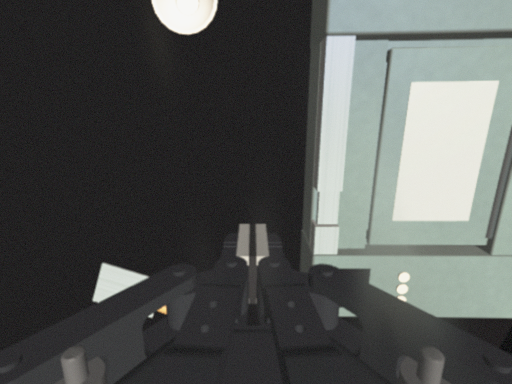

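The bar runs from (340,37) at its left end to (326,253) at its right end. The notch shows at about rows 190–225, near column 328.

```bash
python3 - <<'E'
from h import *
W=np.load("w1.npy");img=cv2.imread("pics/w1.png").astype(int)
for v in list(range(28,46,3))+list(range(50,180,30))+list(range(180,262,4)):
    u=np.arange(305,375); br=img[v,u].mean(1)
    m=(br>165); 
    row=W[v,u[m]] if m.any() else None
    print(v,u[m][[0,-1]] if m.any() else None, row[[0,len(row)//2,-1]].round(3).tolist() if m.any() else br.max())
m=np.zeros((384,512),bool);m[40:180,310:365]=True
m&=(img.mean(2)>165);p=W[m];p=p[abs(p[:,2]-.08)<.004]
print(np.median(p[:,2]),cv2.minAreaRect((p[:,:2]*1000).astype(np.float32)))
E
```

```text
28 [329 374] [[0.534, 0.167, 0.085], [0.554, 0.172, 0.085], [0.572, 0.175, 0.086]]
31 [331 337] [[0.536, 0.165, 0.085], [0.539, 0.166, 0.085], [0.542, 0.167, 0.084]]
34 None 113.66666666666667
37 [327 355] [[0.535, 0.161, 0.081], [0.547, 0.164, 0.081], [0.559, 0.166, 0.081]]
40 [327 355] [[0.536, 0.159, 0.08], [0.548, 0.162, 0.08], [0.56, 0.164, 0.081]]
43 [326 374] [[0.535, 0.156, 0.082], [0.557, 0.161, 0.08], [0.581, 0.168, 0.072]]
50 [326 374] [[0.537, 0.15, 0.082], [0.558, 0.155, 0.082], [0.583, 0.162, 0.072]]
80 [324 374] [[0.543, 0.125, 0.081], [0.566, 0.13, 0.081], [0.592, 0.137, 0.07]]
110 [322 374] [[0.549, 0.099, 0.081], [0.573, 0.104, 0.082], [0.601, 0.11, 0.072]]
140 [321 374] [[0.556, 0.071, 0.081], [0.585, 0.076, 0.072], [0.611, 0.082, 0.071]]
170 [319 373] [[0.562, 0.041, 0.081], [0.593, 0.046, 0.072], [0.627, 0.05, 0.057]]
180 [318 372] [[0.564, 0.031, 0.082], [0.596, 0.035, 0.07], [0.631, 0.039, 0.056]]
184 [318 371] [[0.565, 0.027, 0.082], [0.597, 0.031, 0.07], [0.624, 0.037, 0.071]]
188 [318 371] [[0.567, 0.022, 0.082], [0.598, 0.026, 0.071], [0.633, 0.03, 0.055]]

[... 879 characters left out ...]
.08], [0.609, -0.024, 0.071], [0.64, -0.013, 0.08]]
236 [315 374] [[0.579, -0.031, 0.08], [0.611, -0.029, 0.071], [0.642, -0.017, 0.08]]
240 [315 374] [[0.58, -0.036, 0.081], [0.613, -0.033, 0.071], [0.644, -0.022, 0.08]]
244 [315 363] [[0.581, -0.04, 0.081], [0.611, -0.039, 0.071], [0.638, -0.032, 0.072]]
248 [314 337] [[0.582, -0.046, 0.08], [0.595, -0.042, 0.081], [0.607, -0.04, 0.081]]
252 [314 336] [[0.583, -0.05, 0.082], [0.595, -0.047, 0.081], [0.607, -0.045, 0.081]]
256 None 165.0
260 [315 374] [[0.585, -0.058, 0.085], [0.618, -0.05, 0.085], [0.648, -0.043, 0.086]]
0.08120519158823397 ((561.9716186523438, 97.78614807128906), (26.744693756103516, 130.647216796875), 12.752962112426758)
```

Request:
step_arm:
  plan:
    - [[26.5,20,0,0,0,0,0],[26.5,20,0,0,0,0,0],[26.5,20,0,0,0,0,0],[26.5,20,0,0,0,0,0],[0,0,36,0,0,0,0],[0,0,36,0,0,0,0],[0,0,36,0,0,0,0],[0,0,28,0,0,0,0],[0,0,6,0,0,0,0],[0,0,0,0,0,0,0]]

```text
time: 3.87
eef_pos: [0.5519, 0.1406, 0.0882]
eef_rot: [-1.966, -2.448, 0.004]
ft_force: [0.3, -0.8, 0.9]
width: -0.0002
gripper_force: 0.0
```

Request:
step_arm:
  plan:
    - [[0,0,1.5,0,0,0,0],[0,0,1.5,0,0,0,0],[0,0,1.5,0,0,0,0],[0,0,0,0,0,0,0]]

```text
time: 4.2
eef_pos: [0.5529, 0.1416, 0.0858]
eef_rot: [1.965, 2.45, 0.002]
ft_force: [-0.0, 0.3, 1.0]
width: 0.0004
gripper_force: 0.0
```

Request:
step_arm:
  plan:
    - [[0,0,1,0,0,0,0],[0,0,1,0,0,0,0],[0,0,0,0,0,0,0]]

```text
time: 4.45
eef_pos: [0.5525, 0.1416, 0.0828]
eef_rot: [1.965, 2.451, 0.0]
ft_force: [0.3, -0.0, -0.7]
width: 0.0
gripper_force: 0.0
```

Request:
step_arm:
  plan:
    - [[0,0,1,0,0,0,0],[0,0,0,0,0,0,0]]

```text
time: 4.62
eef_pos: [0.5524, 0.1416, 0.0816]
eef_rot: [-1.965, -2.451, 0.0]
ft_force: [-0.3, -0.7, -0.1]
width: 0.0001
gripper_force: 0.0
```

Request:
step_arm:
  plan:
    - [[0,0,1,0,0,0,0],[0,0,0,0,0,0,0]]

```text
time: 4.78
eef_pos: [0.5524, 0.1416, 0.0806]
eef_rot: [-1.965, -2.451, 0.0]
ft_force: [0.1, -0.0, -1.1]
width: 0.0001
gripper_force: 0.0
```

Request:
step_arm:
  plan:
    - [[0,0,1,0,0,0,0],[0,0,0,0,0,0,0]]

```text
time: 4.95
eef_pos: [0.5526, 0.1417, 0.0801]
eef_rot: [1.965, 2.451, 0.0]
ft_force: [-0.5, -0.1, 2.4]
width: 0.0
gripper_force: 1.7
```

Request:
step_arm:
  plan:
    - [[0,0,0.5,0,0,0,0],[0,0,0,0,0,0,0],[0,0,0,0,0,0,0]]

```text
time: 5.2
eef_pos: [0.5527, 0.1417, 0.08]
eef_rot: [1.965, 2.451, 0.001]
ft_force: [-4.4, -1.1, 9.2]
width: 0.0002
gripper_force: 4.5
```

Request:
step_arm:
  plan:
    - [[-4,0,-0.3,0,0,0,0],[-4,0,0,0,0,0,0],[-4,0,0,0,0,0,0],[-4,0,0,0,0,0,0],[-4,0,0,0,0,0,0],[-4,0,0,0,0,0,0],[-4,0,0,0,0,0,0],[-4,0,0,0,0,0,0],[0,0,0,0,0,0,0],[0,0,0,0,0,0,0]]

```text
time: 6.03
eef_pos: [0.56, 0.1099, 0.08]
eef_rot: [1.965, 2.45, 0.001]
ft_force: [-0.1, -1.5, 4.8]
width: 0.0001
gripper_force: 2.9
```

Request:
step_arm:
  plan:
    - [[-7,0,0,0,0,0,0],[-7,0,0,0,0,0,0],[-7,0,0,0,0,0,0],[-7,0,0,0,0,0,0],[-7,0,0,0,0,0,0],[-7,0,0,0,0,0,0],[-7,0,0,0,0,0,0],[-7,0,0,0,0,0,0],[-7,0,0,0,0,0,0],[0,0,0,0,0,0,0]]

```text
time: 6.87
eef_pos: [0.5737, 0.0478, 0.0801]
eef_rot: [1.966, 2.449, 0.001]
ft_force: [0.1, -4.0, 5.2]
width: -0.0
gripper_force: 2.7
```

Request:
step_arm:
  plan:
    - [[-4,0,0,0,0,0,0],[-4,0,0,0,0,0,0],[-4,0,0,0,0,0,0],[-4,0,0,0,0,0,0],[0,0,0,0,0,0,0]]

```text
time: 7.28
eef_pos: [0.5771, 0.0327, 0.0801]
eef_rot: [1.965, 2.45, 0.001]
ft_force: [-0.3, -0.8, 5.7]
width: 0.0001
gripper_force: 2.8
```

Request:
step_arm:
  plan:
    - [[-4,0,0,0,0,0,0],[-4,0,0,0,0,0,0],[-4,0,0,0,0,0,0],[-4,0,0,0,0,0,0],[-4,0,0,0,0,0,0],[0,0,0,0,0,0,0],[0,0,0,0,0,0,0]]

```text
time: 7.87
eef_pos: [0.5808, 0.0134, 0.0792]
eef_rot: [-1.966, -2.45, 0.001]
ft_force: [0.6, 0.2, -0.0]
width: 0.0001
gripper_force: 0.0
```

The force vanished and the tip dropped, so it's over the notch. I'll centre it and press.

Request:
step_arm:
  plan:
    - [[-3,0,0,0,0,0,0],[-3,0,0,0,0,0,0],[-3,0,0,0,0,0,0],[0,0,2,0,0,0,0],[0,0,2,0,0,0,0],[0,0,1,0,0,0,0],[0,0,0,0,0,0,0]]

```text
time: 8.45
eef_pos: [0.5827, 0.005, 0.0742]
eef_rot: [-1.965, -2.451, 0.001]
ft_force: [0.1, -0.3, -0.5]
width: 0.0002
gripper_force: 0.0
```

Request:
step_arm:
  plan:
    - [[0,0,1,0,0,0,0],[0,0,1,0,0,0,0],[0,0,1,0,0,0,0],[0,0,0,0,0,0,0]]

```text
time: 8.78
eef_pos: [0.5829, 0.005, 0.0716]
eef_rot: [1.965, 2.451, 0.0]
ft_force: [-0.6, 0.9, 0.1]
width: 0.0001
gripper_force: 0.2
```

Request:
step_arm:
  plan:
    - [[0,0,1,0,0,0,0],[0,0,0.5,0,0,0,0],[0,0,0.5,0,0,0,0],[0,0,0.5,0,0,0,0],[0,0,0.5,0,0,0,0],[0,0,0.5,0,0,0,0],[0,0,0,0,0,0,0]]

```text
time: 9.37
eef_pos: [0.583, 0.005, 0.068]
eef_rot: [1.965, 2.451, 0.0]
ft_force: [-0.3, 1.7, 3.3]
width: 0.0002
gripper_force: 1.7
```

Request:
step_arm:
  plan:
    - [[0,0,0.5,0,0,0,0],[0,0,0.5,0,0,0,0],[0,0,0.5,0,0,0,0],[0,0,0.5,0,0,0,0],[0,0,0.3,0,0,0,0],[0,0,0,0,0,0,0],[0,0,0,0,0,0,0]]

```text
time: 9.95
eef_pos: [0.583, 0.005, 0.066]
eef_rot: [1.965, 2.451, 0.0]
ft_force: [-2.0, 1.6, 7.6]
width: 0.0002
gripper_force: 3.5
```

Request:
step_arm:
  plan:
    - [[0,0,0.5,0,0,0,0],[0,0,0.3,0,0,0,0],[0,0,0,0,0,0,0],[0,0,0,0,0,0,0]]

```text
time: 10.28
eef_pos: [0.5831, 0.005, 0.0658]
eef_rot: [1.965, 2.451, 0.001]
ft_force: [-4.8, 1.3, 14.8]
width: -0.0001
gripper_force: 7.0
```

The tongue is on its stop: the force climbs with no further travel. I'll withdraw straight up, then away toward the robot.

Request:
step_arm:
  plan:
    - [[0,0,-2,0,0,0,0],[0,0,-5,0,0,0,0],[0,-3,-15,0,0,0,0],[0,-15,-20,0,0,0,0],[0,-25,-25,0,0,0,0],[0,-25,-25,0,0,0,0],[0,-25,-20,0,0,0,0],[0,0,0,0,0,0,0],[0,0,0,0,0,0,0],[0,0,0,0,0,0,0]]

```text
time: 11.12
eef_pos: [0.4924, -0.0153, 0.1766]
eef_rot: [-1.965, -2.451, 0.0]
ft_force: [0.4, 0.4, 0.1]
width: -0.0
gripper_force: 0.0
```

```bash
python3 - <<'E'
from h import *
s=ctrl.read_state();print(s["time"],s["eef_pos"],s["ft_force"])
img,W=cloud("scene");cv2.imwrite("pics/b.png",cv2.resize(img[150:330,120:390,::-1],None,fx=2.9,fy=2.9))
for r in nets.outline_of("lid","scene")[:1]:
    p=W[r["pixels"]];print(r["conf"],np.nanpercentile(p[:,2],[5,50,95]))
E
```

```text
11.1167 [ 0.49237156 -0.0152872   0.17655414] [0.44644435 0.43034128 0.12793619]
0.82 [0.08147145 0.09975101 0.11796292]
```

View pics/b.png

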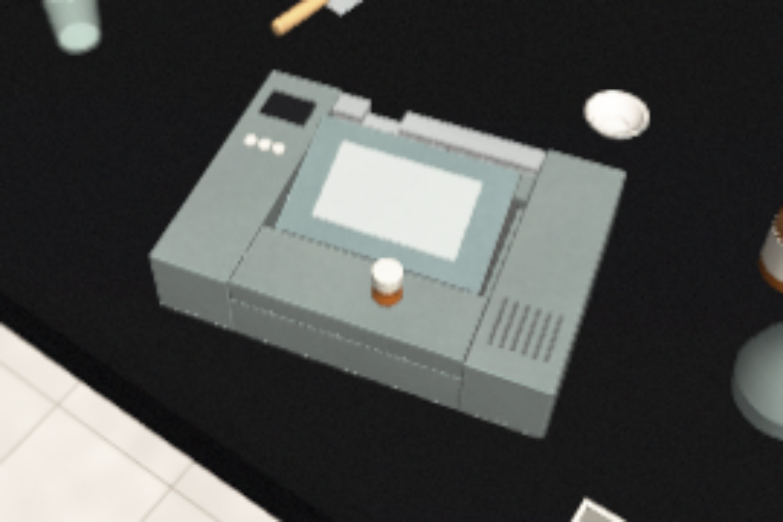

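The lid is up: its front edge (crop rows ~115–175) stands near 120 mm. The vial at crop (387,280), the dish and the spatula haven't moved.

```bash
python3 -c "
from rig import job; print(job.sign_off())"
```

```text
the job is handed in; nothing more can be done
None
```

The notch was about 166 mm from the bar's left end; I pressed the tongue down to its stop, the lid is up and staying up, the hand is clear, nothing else in view moved, and the job is handed in (no verdict came back).

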